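# Weight down two glued repairs on chest boards

## Task

Put the two freshly glued wooden boards under weight while the glue sets. Centred along the split of the long board lay the cork strip, then the wooden batten on top of it in line with the split, and then the rectangular steel weight on the middle of the batten, lengthwise; over the round plug in the square board lay the square cork pad and then the round steel weight, both centred on the plug. The steel must never touch the bare boards, set the weights down without dropping them, and do not disturb the solvent jar or the glass beaker.

Things in the scene. Friction and masses are not known exactly. Their poses are not given: they have to be found in the camera images.
- split_board: Brown wooden board with dovetailed ends (the cut-outs lie only in the last 12 mm at each end), 190 mm (its x) by 90 mm (its y), 16 mm thick, lying flat and held fast on the bench. A glued split, seen as a pale straight line about 150 mm long, runs along its x axis through the middle of its top face. Origin: centre of the underside; z up.
- plug_board: Brown wooden square board, 90 by 90 mm over its dovetailed ends (the cut-outs lie only in the last 12 mm at its x ends), 16 mm thick, lying flat and held fast on the bench, with a pale round plug 36 mm across in the middle of its top face. Origin: centre of the underside; z up.
- cork_strip: Long flat strip of plain cork, 150 mm (its x) by 30 mm (its y), 8 mm thick, lying flat; 30 g. Firm enough to be picked up across its 30 mm width. Origin: centre of the underside; z up.
- batten: Straight batten of pale bare wood, 170 mm (its x) by 44 mm (its y), 20 mm thick, lying flat; about 105 g. Origin: centre of the underside; z up.
- cork_pad: Square pad of plain cork, 45 by 45 mm, 8 mm thick, lying flat; 15 g. Origin: centre of the underside; z up.
- block_weight: Rectangular steel weight, 70 mm (its x) by 44 mm (its y) by 28 mm high, about 0.77 kg, with an upright knob in the middle of its top: a neck 14 mm across and 6 mm high, then a straight head 22 mm across and 26 mm high (60 mm high in all). Origin: centre of the underside; z up.
- round_weight: Round steel weight, a cylinder 44 mm across and 36 mm high, about 0.52 kg, with the same upright knob in the middle of its top (neck 14 mm across and 6 mm high, head 22 mm across and 26 mm high; 68 mm high in all). Origin: centre of the underside; z up.
- solvent_jar: Small amber glass jar with a steel cap, 44 mm across, 82 mm high, standing loose at the back of the work area; a bystander. Origin: centre of the underside.
- beaker: Small clear glass beaker, 52 mm across, 70 mm high, standing loose at the back of the work area; a bystander. Origin: centre of the underside.

How it is judged:
By the outcome, as a careful person would: the job done as asked, in the order asked, and still so for the second after the job is handed in, with the robot touching nothing.
It also fails if it takes over 134 s, if anything falls off the work surface, if the arm or the gripper's body presses on something with over 40 N, if the wrist force passes 120 N, or if a joint passes its speed limit or range.

## Robot

A 6-joint arm with a two-finger parallel gripper is mounted at the origin on the work surface. World frame = base frame: x ahead of the robot, y to its left, z up, the work surface at z = 0. Lengths are in mm, angles in rad, forces in N, time in s.
With the tool pointing down it reaches from about 400 to 925 mm from the base axis. Payload 12.5 kg.
Tool frame: the origin (TCP) lies on the mounting face of the last link; the fingertips stand 190 mm ahead of it and the grasp point (between the pads) lies 171 mm ahead of it; z points along the fingers, y is the line along which they close (so a half turn about z gives the same grasp; the last joint's range is limited). The gripper opens to 95 mm and grips with 3 to 60 N. Pads are 20 mm wide; open, the fingers measure 119 mm over their backs; the gripper's body (75 mm by 180 mm) begins 59 mm behind the grasp point.
Start: joints at [1.075, 0.491, 1.559, -0, 1.092, -0.106], TCP at [237.479, 578.125, 404.761] pointing down, gripper open.
Joint ranges: [-3.1, 3.1], [-0.84, 2.19], [0.05, 2.79], [-1.13, 4.28], [0.06, 2.93], [-2.69, 2.69]. Speed limits (rad/s): [2.22, 2.22, 2.79, 3.14, 3.14, 3.14].

## Interface

Orientations are given as [roll, pitch, yaw] about the fixed x, y, z axes, in that order (R = Rz(yaw) Ry(pitch) Rx(roll)).
In Python, from cell import env gives the robot as it stands.
- The arm moves only by the tool carry_out, never from a script. Its argument "series" is a list of rows, each a list of 5 numbers: the shift along the tool's x, y, z in m, then the turn about the tool's z in degrees, then the opening, from 0 (shut) to 1 (fully open). A call has 1 to 20 rows; each row is the pose to reach, as a shift and turn from the pose commanded when the call began, along the tool's axes at that moment; what a row does not reach only later rows make up. A row lasts 1/8 s, in which the tool goes at most 62.5 mm and 10.7 degrees, less where a joint would pass 70% of its speed; a pose out of reach is approached as far as the arm can. A call with a gripper value outside its range is refused whole. The fingers move at their own pace and stop on an object; the grip force is fixed at half the most. Time passes only in rows, so rows that repeat a pose let the fingers close. It gives the time, the measured TCP pose, the force, the opening and the grip force at its end, in the units of the state.
- env.state(): the state, without advancing time (a new reading comes with each control period).
- env.read_camera(name): name is "scene" or "top"; returns (picture, depth): 480x640x3 uint8, red, green, blue; 480x640 float32, mm along the optical axis (not along the pixel's ray), 0 where there is no reading.
- env.get_calibration(name): a dict with "intrinsics" (3x3 intrinsics, pixels), "cam_to_world" (4x4, takes a point from camera to world coordinates). Camera axes: x right, y up, looking along -z (the intrinsics and any distortion apply to the point x, -y, -z); pixel columns grow to the right and rows downward; lengths in mm; the calibration is good to about 2 mm. A picture is of the moment at which its call begins. get_calibration takes no time and is no camera call.
- env.job_done(): hands the job in; it is judged then, once.
The state is a dict: "t": time; "joints": joint angles; "qvel": joint speeds; "tau": joint torques, N m; "eef_pos": TCP position; "tcp_rot": TCP orientation; "ft_force": force on the tool from outside, world axes, zero at the start; "moment": the same for the moment, N m; "opening": opening from 0.0 (shut) to 1.0 (fully open); "grip_force": force on a finger pad.
Only numpy, scipy, OpenCV 4.12 (cv2) and the standard library are available. Lean on these libraries where they do the work, as an engineer would, in place of code of your own. Each camera call takes 0.05 s, during which the arm holds its last target. There are 200 camera calls.

## Working session

There is one attempt and no reset: what is moved stays moved. The work goes in short steps, Python scripts to look and compute and a tool call to move; the robot and the scene stay as the last step left them, time stands still between calls to the robot, and variables do not carry over. Pictures are saved under pics/ and viewed, at most 14 in all, crops included, and the job is handed in when it is done.

Besides the shell and the picture viewer there is one more tool, called after ">>>" by a JSON object that holds its "fn" and its "kwargs", one argument or row to a line. carry_out: Moves the arm, as the interface text tells. Its arguments: {"type":"object","properties":{"series":{"type":"array","items":{"type":"array","items":{"type":"number"}}}},"required":["series"]}

```bash
ls; mkdir -p pics; python3 - <<'E'
from cell import env
import cv2
s=env.state();print(s)
for n in("top","scene"):
    p,d=env.read_camera(n);cv2.imwrite(f"pics/{n}0.png",p[:,:,::-1]);c=env.get_calibration(n);print(n,c["intrinsics"],c["cam_to_world"],{k:v for k,v in c.items() if k not in("intrinsics","cam_to_world")})
E
```

```text
pics
{'t': 0.0, 'joints': array([ 1.07543635e+00,  4.91534360e-01,  1.55948560e+00, -4.47343700e-05,
        1.09166492e+00, -1.05615345e-01]), 'qvel': array([ 0.0001636 , -0.00229512,  0.00081095, -0.00027877,  0.00038508,
        0.00032081]), 'tau': array([-1.71574270e-04, -6.12646222e+01, -2.58185863e+01,  6.92258449e-02,
        4.83020826e-02, -9.12111227e-05]), 'eef_pos': array([237.43861537, 578.09113581, 404.16483463]), 'tcp_rot': array([-3.14050233e+00, -7.56882901e-05,  2.75186862e+00]), 'ft_force': array([-0.06550783,  0.10837793,  0.65816545]), 'moment': array([-0.0052271 , -0.01189817, -0.04431359]), 'grip_force': 0.0, 'opening': 1.0005251629187768}
top [[468.2426194    0.         315.62385677]
 [  0.         468.2426194  238.86071046]
 [  0.           0.           1.        ]] [[ 3.01215811e-02  9.97793060e-01 -5.91751610e-02  5.41930092e+02]
 [-9.99266651e-01  3.14605110e-02  2.18265249e-02  6.22783879e+00]
 [ 2.36400359e-02  5.84743155e-02  9.98008969e-01  1.05813934e+03]
 [ 0.00000000e+00  0.00000000e+00  0.00000000e+00  1.00000000e+00]] {}
scene [[507.13316475   0.         315.49013488]
 [  0.         507.13316475 244.55057702]
 [  0.           0.           1.        ]] [[-7.42478080e-02 -7.45012225e-01  6.62905760e-01  1.32763027e+03]
 [ 9.97125649e-01 -4.54036680e-02  6.06543319e-02  5.23035458e+01]
 [-1.50898657e-02  6.65503787e-01  7.46241921e-01  8.40576045e+02]
 [ 0.00000000e+00  0.00000000e+00  0.00000000e+00  1.00000000e+00]] {}
```

View pics/top0.png

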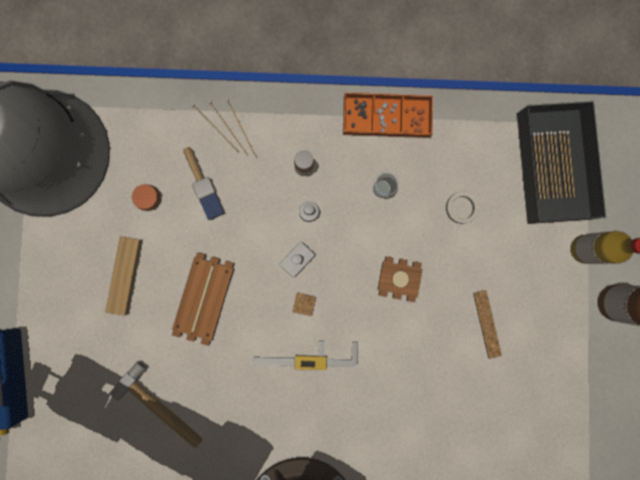

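View pics/scene0.png

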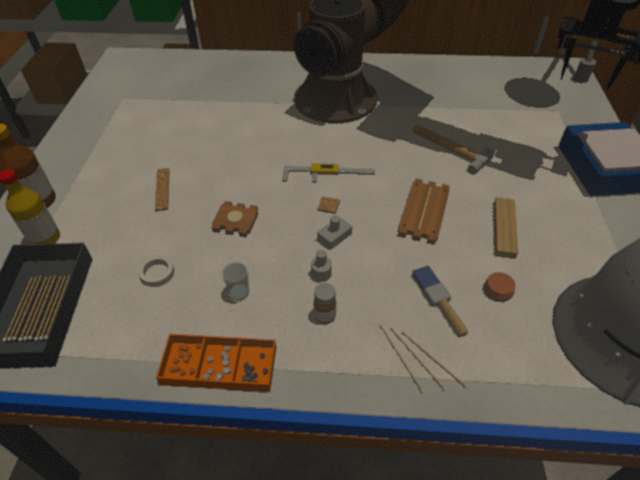

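The top view shows, in pixels: batten (123,275), split board (204,298), pad (304,304), block (297,260), round weight (309,211), plug board (400,279), strip (487,323), jar (304,162) and beaker (385,186). The scene view shows the same layout. Next I'll segment each one and cast rays to get positions.

```bash
cat > h.py <<'E'
from cell import env
import cv2, numpy as np
def cal(n):
    c=env.get_calibration(n); return c["intrinsics"],c["cam_to_world"]
def ray(n,uv,z):
    """pixels -> world xy on plane height z (mm)"""
    K,T=cal(n); uv=np.atleast_2d(np.asarray(uv,float))
    d=np.c_[(uv[:,0]-K[0,2])/K[0,0],-(uv[:,1]-K[1,2])/K[1,1],-np.ones(len(uv))]@T[:3,:3].T
    return (T[:3,3]+d*((z-T[2,3])/d[:,2])[:,None])[:,:2]
def pix(n,P):
    K,T=cal(n); q=(np.atleast_2d(P)-T[:3,3])@T[:3,:3]
    return np.c_[K[0,0]*q[:,0]/-q[:,2]+K[0,2],K[1,1]*-q[:,1]/-q[:,2]+K[1,2]]
def cloud(n,d):
    K,T=cal(n); v,u=np.mgrid[:480,:640]
    return np.dstack([(u-K[0,2])/K[0,0]*d,-(v-K[1,2])/K[1,1]*d,-d])@T[:3,:3].T+T[:3,3]
def rect(P):
    (x,y),(w,h),a=cv2.minAreaRect(P.astype(np.float32))
    if w<h:w,h,a=h,w,a+90
    return np.round([x,y,w,h,(a+90)%180-90],1)   # long axis angle, deg
def blob(mask,c,r):
    m=np.zeros(mask.shape,np.uint8);u,v=c;sl=np.s_[v-r:v+r,u-r:u+r];m[sl]=mask[sl]
    k,l,st,ce=cv2.connectedComponentsWithStats(m)
    i=1+np.argmax(st[1:,4]) if k>1 else 0
    return (l==i)&(i>0)
E
python3 - <<'E'
from h import *
obj={"batten":(123,275,45,20),"split":(204,298,52,16),"pad":(304,304,16,8),"plug":(400,279,28,16),"strip":(487,323,38,8),"block":(297,260,22,28),"round":(309,211,14,36)}
p,d=env.read_camera("top");X=cloud("top",d)
hsv=cv2.cvtColor(p,cv2.COLOR_RGB2HSV)
print("bench z",np.median(X[330:360,400:450,2]),np.std(X[330:360,400:450,2]),hsv[345,420])
for k,(u,v,r,z) in obj.items():
    sat=((hsv[...,1]>85)).astype(np.uint8)
    ht=(X[...,2]>4+0*z).astype(np.uint8)
    for nm,m in(("sat",sat),("ht",ht)):
        b=blob(m,(u,v),r)
        if not b.any(): print(k,nm,"none");continue
        c=max(cv2.findContours(b.astype(np.uint8),0,1)[0],key=len)[:,0]
        vv,uu=np.nonzero(b)
        print(k,nm,b.sum(),rect(ray("top",c,z)),"mean",ray("top",[[uu.mean(),vv.mean()]],z).round(1),"z",np.percentile(X[b][:,2],[50,95]).round(1))
    print("  hsv",hsv[v,u])
for k,(u,v,r,z) in {"block":(297,260,22,60),"round":(309,211,14,68)}.items():
    b=blob((X[...,2]>z-14).astype(np.uint8),(u,v),r);vv,uu=np.nonzero(b)
    print(k,"knob",b.sum(),ray("top",[[uu.mean(),vv.mean()]],z),X[b].mean(0))
E
```

```text
bench z 1.1803363968729172 81.6531020378673 [ 17  31 172]
batten sat 1591 [509.7 403.  167.1  46.3  -8.1] mean [[509.3 403.5]] z [20.  23.4]
batten ht 1773 [510.5 402.9 170.3  58.   -9.3] mean [[510.2 403.4]] z [19.9 23.4]
  hsv [ 17 111 149]
split sat 3223 [464.7 227.9 188.   90.1 -14.7] mean [[464.2 228.2]] z [16.4 19.6]
split ht 3499 [465.5 228.2 194.4  98.8 -15.4] mean [[465.  228.9]] z [16.3 19.6]
  hsv [ 15 116 128]
pad sat 364 [458.4   5.2  42.7  42.1  78.7] mean [[458.3   5.2]] z [ 8.5 11.7]
pad ht 425 [459.5   5.8  50.2  49.4  77.6] mean [[459.    5.4]] z [ 8.4 11.8]
  hsv [ 16 120 138]
plug sat 1195 [ 520.7 -206.9   89.3   87.5   81.2] mean [[ 520.3 -206.7]] z [16.5 19.6]
plug ht 1540 [ 520.5 -207.    98.1   95.9   85.1] mean [[ 521.1 -206.5]] z [16.4 19.6]
  hsv [ 20  71 180]
strip sat 837 [ 425.7 -406.7  148.1   28.6   13.9] mean [[ 425.2 -407. ]] z [ 8.3 11.5]
strip ht 942 [ 426.4 -406.5  150.9   40.    16.3] mean [[ 426.  -406.6]] z [ 8.2 11.4]
  hsv [ 15 124 130]
block sat none
block ht 656 [558.4  23.4  78.1  50.8 -36.8] mean [[557.8  24.4]] z [28.6 61. ]
  hsv [ 18  18 168]
round sat none
round ht 342 [664.3   2.5  46.3  43.9   1.7] mean [[664.   2.]] z [36.9 69.6]
  hsv [ 20  19 164]
block knob 81 [[557.68821501  24.1022452 ]] [557.68674789  24.09522426  60.21851148]
round knob 84 [[664.35711695   1.75228548]] [662.97799732   1.81759839  79.37789609]
```

Sizes and heights agree with what was given. Next I'll measure the split line and plug directly, cross-check them from the scene camera, and work out the first move.

```bash
cat >> h.py <<'E'
def go(wps):
    """print tool shifts (m, deg) from the pose now to world waypoints (x,y,z of TCP mm, yaw deg)"""
    s=env.state();p=np.array(s["eef_pos"]);yaw=s["tcp_rot"][2];c,n=np.cos(yaw),np.sin(yaw)
    R=np.array([[c,n,0],[n,-c,0],[0,0,-1]])
    print("t",round(s["t"],2),"at",p.round(1),"rpy",np.degrees(s["tcp_rot"]).round(2))
    for w in wps:
        print(w,"->",(R.T@(np.array(w[:3])-p)/1000).round(4),round((np.degrees(yaw)-w[3]+180)%360-180,1))
def look(n,name=None):
    p,d=env.read_camera(n)
    if name: cv2.imwrite(f"pics/{name}.png",p[:,:,::-1])
    return p,d,cv2.cvtColor(p,cv2.COLOR_RGB2HSV)
E
python3 - <<'E'
from h import *
for n,cs in (("top",{"split":(204,298,52,16),"plug":(400,279,28,16),"strip":(487,323,38,8),"batten":(123,275,45,20),"pad":(304,304,16,8)}),("scene",{"split":(424,210,40,16),"plug":(235,217,26,16),"strip":(162,188,24,8),"batten":(506,226,34,20),"pad":(329,205,12,8)})):
    p,d,hsv=look(n)
    for k,(u,v,r,z) in cs.items():
        b=blob((hsv[...,1]>85).astype(np.uint8),(u,v),r)
        c=max(cv2.findContours(b.astype(np.uint8),0,1)[0],key=len)[:,0]
        h=cv2.convexHull(c);m=np.zeros((480,640),np.uint8);cv2.fillConvexPoly(m,h,1);m=cv2.erode(m,np.ones((7,7)))
        print(n,k,rect(ray(n,c,z)))
        if k in("split","plug"):
            V=p[...,1].astype(float);med=np.median(V[m>0]);pale=(m>0)&(V>med+35)
            pale=blob(pale.astype(np.uint8),(u,v),r)
            vv,uu=np.nonzero(pale);P=ray(n,np.c_[uu,vv],z);vx,vy,x,y=cv2.fitLine(P.astype(np.float32),2,0,.01,.01).ravel()
            print("   pale",len(P),P.mean(0).round(1),"rect",rect(P),"dir",np.degrees(np.arctan2(vy,vx)))
go([(550,0,400,15),(425.5,-406.8,300,15),(425.5,-406.8,230,15)])
E
```

```text
top split [464.7 227.9 188.   90.  -14.7]
   pale 139 [465.1 229.6] rect [463.8 229.9 146.1   4.8 -14.5] dir -14.582226
top plug [ 520.7 -206.9   89.2   87.5   81.2]
   pale 202 [ 520.6 -207.8] rect [ 521.2 -208.4   33.6   33.4  -88.8] dir 61.26113
top strip [ 425.5 -406.8  148.3   28.8   14. ]
top batten [510.  403.2 166.6  45.7  -7.7]
top pad [458.3   5.1  42.4  42.3  78.7]
scene split [468.8 228.  200.6  88.7 -14.7]Traceback (most recent call last):
  File "<stdin>", line 12, in <module>
cv2.error: OpenCV(4.12.0) /io/opencv/modules/imgproc/src/linefit.cpp:50: error: (-215:Assertion failed) count > 0 in function 'fitLine2D_wods'
```

```bash
python3 - <<'E'
from h import *
go([(560,150,400,14),(480,-250,350,14),(425.5,-406.8,270,14)])
E
```

```text
t 0.25 at [237.5 578.1 404.5] rpy [-179.97   -0.    157.67]
(560, 150, 400, 14) -> [-0.461  -0.2735  0.0045] 143.7
(480, -250, 350, 14) -> [-0.539  -0.6739  0.0545] 143.7
(425.5, -406.8, 270, 14) -> [-0.5482 -0.8396  0.1345] 143.7
```

>>> {"fn": "carry_out", "kwargs": {
  "series": [
    [-0.461, -0.2735, 0.0045, 143.7, 0.6],
    [-0.461, -0.2735, 0.0045, 143.7, 0.6],
    [-0.461, -0.2735, 0.0045, 143.7, 0.6],
    [-0.461, -0.2735, 0.0045, 143.7, 0.6],
    [-0.461, -0.2735, 0.0045, 143.7, 0.6],
    [-0.461, -0.2735, 0.0045, 143.7, 0.6],
    [-0.461, -0.2735, 0.0045, 143.7, 0.6],
    [-0.461, -0.2735, 0.0045, 143.7, 0.6],
    [-0.461, -0.2735, 0.0045, 143.7, 0.6],
    [-0.539, -0.6739, 0.0545, 143.7, 0.6],
    [-0.539, -0.6739, 0.0545, 143.7, 0.6],
    [-0.539, -0.6739, 0.0545, 143.7, 0.6],
    [-0.539, -0.6739, 0.0545, 143.7, 0.6],
    [-0.539, -0.6739, 0.0545, 143.7, 0.6],
    [-0.539, -0.6739, 0.0545, 143.7, 0.6],
    [-0.539, -0.6739, 0.0545, 143.7, 0.6],
    [-0.5482, -0.8396, 0.1345, 143.7, 0.6],
    [-0.5482, -0.8396, 0.1345, 143.7, 0.6],
    [-0.5482, -0.8396, 0.1345, 143.7, 0.6],
    [-0.5482, -0.8396, 0.1345, 143.7, 0.6]
  ]
}}

```text
t: 2.75
eef_pos: [423.9, -409.6, 268.1]
tcp_rot: [-3.139, 0.001, 0.24]
ft_force: [0.5, 0.1, 0.1]
opening: 0.601
grip_force: 0.0
```

```bash
python3 - <<'E'
from h import *
go([(425.5,-406.8,230,14),(425.5,-406.8,192,14)])
p,d,h=look("scene");cv2.imwrite("pics/s1.png",cv2.resize(p[90:270,60:300,::-1],(800,600)))
print(pix("scene",[[425.5,-406.8,8],[425.5,-406.8,80]]))
E
```

```text
t 2.75 at [ 423.9 -409.6  268.1] rpy [-1.7987e+02  7.0000e-02  1.3740e+01]
(425.5, -406.8, 230, 14) -> [ 0.0022 -0.0023  0.0381] -0.3
(425.5, -406.8, 192, 14) -> [ 0.0022 -0.0023  0.0761] -0.3
[[161.68866387 188.08643005]
 [154.30279458 165.1832758 ]]
```

View pics/s1.png

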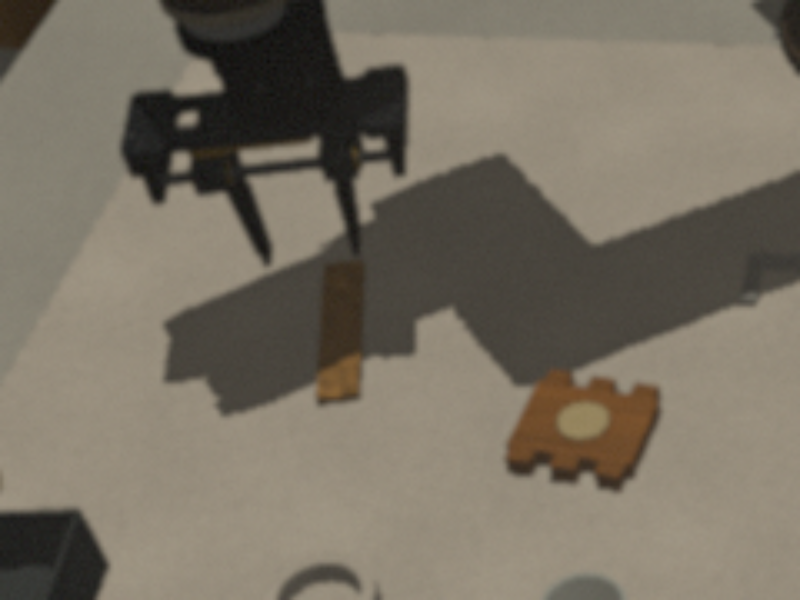

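The finger tips are at about (140,169) and (167,166) in the scene. Their midpoint is near the projected strip position, so I'll descend and grip.

>>> {"fn": "carry_out", "kwargs": {
  "series": [
    [0.002, -0.002, 0.02, -0.3, 0.6],
    [0.002, -0.002, 0.04, -0.3, 0.6],
    [0.002, -0.002, 0.055, -0.3, 0.6],
    [0.002, -0.002, 0.068, -0.3, 0.6],
    [0.002, -0.002, 0.075, -0.3, 0.6],
    [0.002, -0.002, 0.075, -0.3, 0.6],
    [0.002, -0.002, 0.075, -0.3, 0.6],
    [0.002, -0.002, 0.075, -0.3, 0.2],
    [0.002, -0.002, 0.075, -0.3, 0.2],
    [0.002, -0.002, 0.075, -0.3, 0.2],
    [0.002, -0.002, 0.075, -0.3, 0.2],
    [0.002, -0.002, 0.075, -0.3, 0.2]
  ]
}}

```text
t: 4.3
eef_pos: [427.0, -404.4, 195.3]
tcp_rot: [3.142, -0.0, 0.249]
ft_force: [-0.2, 0.8, 1.4]
opening: 0.31
grip_force: 30.0
```

```bash
python3 - <<'E'
from h import *
print(env.state()["opening"],env.state()["grip_force"])
go([(425.5,-406.8,260,14),(480,-100,300,-14.6),(464.8,229,270,-14.6)])
E
```

```text
0.3101162022882829 30.000377297401428
t 4.3 at [ 427.  -404.4  195.3] rpy [ 1.7999e+02 -1.0000e-02  1.4270e+01]
(425.5, -406.8, 260, 14) -> [-0.002   0.002  -0.0647] 0.3
(480, -100, 300, -14.6) -> [ 0.1264 -0.2819 -0.1047] 28.9
(464.8, 229, 270, -14.6) -> [ 0.1927 -0.6045 -0.0747] 28.9
```

>>> {"fn": "carry_out", "kwargs": {
  "series": [
    [0, 0, -0.03, 0, 0.2],
    [0, 0, -0.065, 0, 0.2],
    [0.032, -0.07, -0.075, 7, 0.2],
    [0.064, -0.14, -0.09, 14, 0.2],
    [0.096, -0.21, -0.1, 21, 0.2],
    [0.126, -0.28, -0.105, 28.9, 0.2],
    [0.14, -0.34, -0.1, 28.9, 0.2],
    [0.155, -0.4, -0.095, 28.9, 0.2],
    [0.168, -0.46, -0.09, 28.9, 0.2],
    [0.18, -0.52, -0.08, 28.9, 0.2],
    [0.188, -0.57, -0.075, 28.9, 0.2],
    [0.194, -0.604, -0.07, 28.9, 0.2],
    [0.194, -0.604, -0.06, 28.9, 0.2],
    [0.194, -0.604, -0.06, 28.9, 0.2],
    [0.194, -0.604, -0.06, 28.9, 0.2],
    [0.194, -0.604, -0.06, 28.9, 0.2],
    [0.194, -0.604, -0.06, 28.9, 0.2]
  ]
}}

```text
t: 6.42
eef_pos: [466.4, 227.9, 255.6]
tcp_rot: [-3.141, -0.0, -0.257]
ft_force: [0.2, 0.5, -0.7]
opening: 0.31
grip_force: 30.0
```

```bash
python3 - <<'E'
from h import *
go([(466.7,228.5,212,-14.6)])
p,d,h=look("scene");cv2.imwrite("pics/s2.png",cv2.resize(p[100:280,330:570,::-1],(800,600)))
E
```

```text
t 6.42 at [466.4 227.9 255.6] rpy [-1.7998e+02 -2.0000e-02 -1.4720e+01]
(466.7, 228.5, 212, -14.6) -> [ 0.0001 -0.0006  0.0436] -0.1
```

View pics/s2.png

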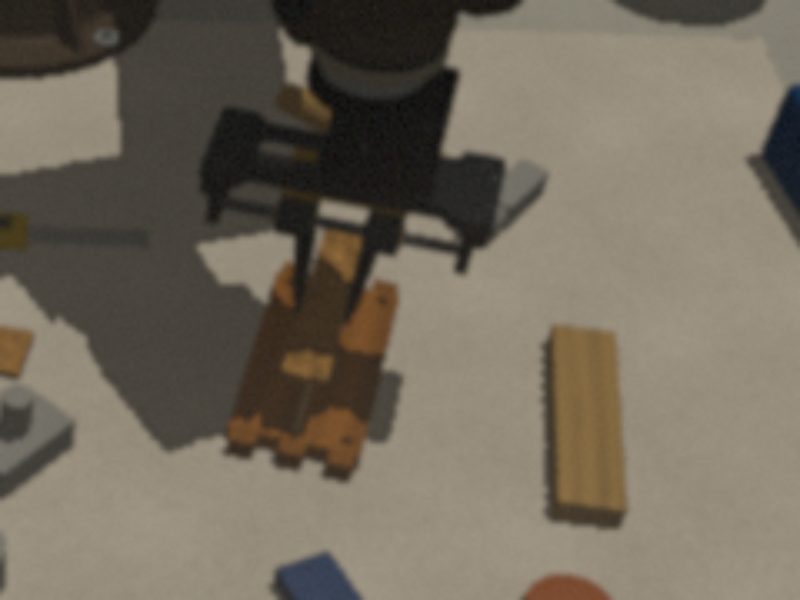

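The strip is held level above the split, with its front end at crop (310,365). I'll lower it and release.

>>> {"fn": "carry_out", "kwargs": {
  "series": [
    [0, -0.001, 0.012, 0, 0.2],
    [0, -0.001, 0.024, 0, 0.2],
    [0, -0.001, 0.034, 0, 0.2],
    [0, -0.001, 0.04, 0, 0.2],
    [0, -0.001, 0.0435, 0, 0.2],
    [0, -0.001, 0.0435, 0, 0.2],
    [0, -0.001, 0.0435, 0, 0.2],
    [0, -0.001, 0.0435, 0, 0.38],
    [0, -0.001, 0.0435, 0, 0.45],
    [0, -0.001, 0.0435, 0, 0.45],
    [0, -0.001, 0.02, 0, 0.45],
    [0, -0.001, -0.02, 0, 0.8],
    [0, -0.001, -0.08, 0, 0.8],
    [0, -0.06, -0.12, 0, 0.8],
    [0, -0.12, -0.12, -7, 0.8],
    [0, -0.18, -0.12, -7, 0.8],
    [0, -0.18, -0.12, -7, 0.8],
    [0, -0.18, -0.12, -7, 0.8],
    [0, -0.18, -0.12, -7, 0.8]
  ]
}}

```text
t: 8.85
eef_pos: [511.6, 401.8, 375.3]
tcp_rot: [3.141, 0.0, -0.134]
ft_force: [-0.4, -1.0, -0.1]
opening: 0.798
grip_force: 0.0
```

```bash
python3 - <<'E'
from h import *
p,d,hsv=look("top","t2");cv2.imwrite("pics/t2c.png",cv2.resize(p[220:370,90:290,::-1],(800,600)))
for k,(u,v,r,z) in {"batten":(123,275,45,20)}.items():
    b=blob((hsv[...,1]>85).astype(np.uint8),(u,v),r);c=max(cv2.findContours(b.astype(np.uint8),0,1)[0],key=len)[:,0]
    print(k,rect(ray("top",c,z)))
go([(509.8,403.2,230,-8)])
print(hsv[290:312:2,190:220:2,1])
E
```

```text
batten [509.9 403.1 166.6  46.   -7.5]
t 8.9 at [511.7 401.8 375.5] rpy [179.99   0.    -7.7 ]
(509.8, 403.2, 230, -8) -> [-0.002  -0.0011  0.1455] 0.3
[[116 128 124 114 113 103 112 116 108 108 103 122 143 147 142]
 [138 122 114 110 102 106 107 120 107 116 109 114 139 146 145]
 [129 120 116 114 107 104 103 114 105 104 117 111 131 142 147]
 [122 124 116 108 106 108 109 110 106 101 108 118 124 133 142]
 [120 127 116 108 110 116 117 111 113 109 118 120 116 126 145]
 [118 124 120 105 114 120 112  99 111 109 122 115 107 122 142]
 [118 116 117 102 105 118 108  98 109 111 120 129 118 108 143]
 [116 138 111 111 113 106 114 100 109 121 122 109 112 113 128]
 [116  99 111 116 115 106 111 108  98 124 133 120 121 110 119]
 [123 110 105 108 111 110 115 106 120 113 127 122 123 124 122]
 [123 112 108 121 114 103 117 112 117 122 112 124 110 118 120]]
```

View pics/t2c.png

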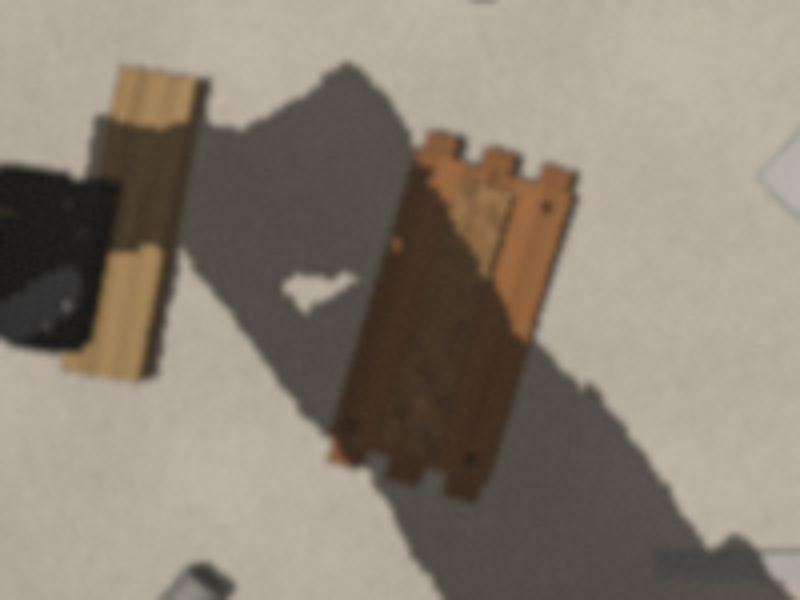

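The strip lies along the split, top end at crop (485,183) and lower end near (412,458), but the arm's shadow hides it. I'll do the pad next and measure the strip once it's clear.

```bash
python3 - <<'E'
from h import *
go([(500,200,330,-11.3),(458.3,5.1,280,-11.3),(458.3,5.1,193,-11.3)])
E
```

```text
t 8.9 at [511.7 401.8 375.5] rpy [179.99   0.    -7.7 ]
(500, 200, 330, -11.3) -> [0.0155 0.2016 0.0455] 3.6
(458.3, 5.1, 280, -11.3) -> [3.000e-04 4.003e-01 9.550e-02] 3.6
(458.3, 5.1, 193, -11.3) -> [3.000e-04 4.003e-01 1.825e-01] 3.6
```

>>> {"fn": "carry_out", "kwargs": {
  "series": [
    [0.015, 0.06, 0.02, 3.6, 0.75],
    [0.015, 0.12, 0.04, 3.6, 0.75],
    [0.015, 0.18, 0.05, 3.6, 0.75],
    [0.01, 0.24, 0.06, 3.6, 0.75],
    [0.005, 0.3, 0.08, 3.6, 0.75],
    [0, 0.36, 0.095, 3.6, 0.75],
    [0, 0.4, 0.1, 3.6, 0.75],
    [0, 0.4, 0.13, 3.6, 0.75],
    [0, 0.4, 0.16, 3.6, 0.75],
    [0, 0.4, 0.17, 3.6, 0.75],
    [0, 0.4, 0.17, 3.6, 0.75],
    [0, 0.4, 0.17, 3.6, 0.75],
    [0, 0.4, 0.17, 3.6, 0.75]
  ]
}}

```text
t: 10.52
eef_pos: [458.6, 6.6, 206.0]
tcp_rot: [-3.141, -0.001, -0.196]
ft_force: [0.7, -0.5, -0.1]
opening: 0.751
grip_force: 0.0
```

```bash
python3 - <<'E'
from h import *
p,d,hsv=look("scene");cv2.imwrite("pics/s3.png",cv2.resize(p[150:270,280:440,::-1],(800,600)))
p,d,hsv=look("top");cv2.imwrite("pics/t3c.png",cv2.resize(p[220:370,100:300,::-1],(800,600)))
m=blob((hsv[...,1]>85).astype(np.uint8),(204,298),52)
c=max(cv2.findContours(m.astype(np.uint8),0,1)[0],key=len)[:,0];print("split",rect(ray("top",c,16)))
h=cv2.convexHull(c);f=np.zeros((480,640),np.uint8);cv2.fillConvexPoly(f,h,1)
v=hsv[...,0][f>0];print("hues",np.bincount(v.astype(int)))
s=blob(((f>0)&(cv2.GaussianBlur(hsv,(3,3),0)[...,0]>=14)).astype(np.uint8),(204,298),52)
s=cv2.morphologyEx(s.astype(np.uint8),cv2.MORPH_OPEN,np.ones((5,5)))
c=max(cv2.findContours(s,0,1)[0],key=len)[:,0];print("strip",rect(ray("top",c,24)))
go([(458.3,5.1,193,-11.3)])
E
```

```text
split [464.7 227.9 188.   90.1 -14.7]
hues [   0    0    0    0    0    0    0    0    0    0    0    5  106 1955
  482  783  192   25   38   13    1]
strip [463.7 229.5 155.3  36.1 -14.5]
t 10.62 at [458.5   6.6 205.8] rpy [-1.7999e+02 -6.0000e-02 -1.1220e+01]
(458.3, 5.1, 193, -11.3) -> [0.0001 0.0015 0.0128] 0.1
```

View pics/s3.png

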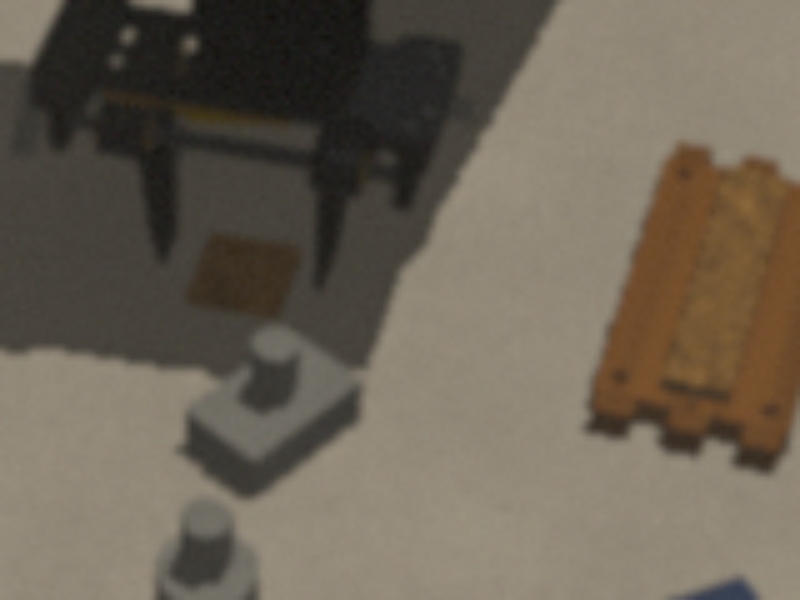

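View pics/t3c.png

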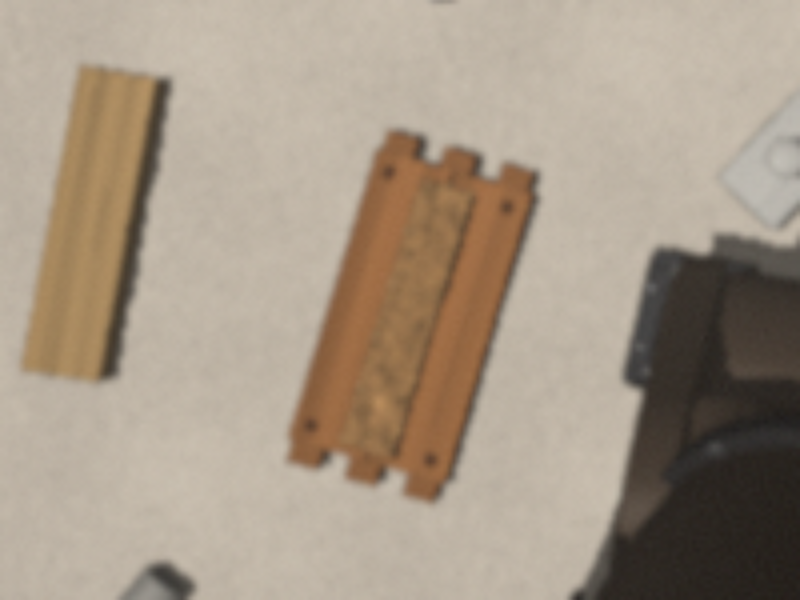

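The strip is centred on the split to about 1 mm, and the pad at crop (245,275) sits between the fingers. I'll grip the pad now.

>>> {"fn": "carry_out", "kwargs": {
  "series": [
    [0, 0, 0.006, 0, 0.75],
    [0, 0, 0.012, 0, 0.75],
    [0, 0, 0.012, 0, 0.75],
    [0, 0, 0.012, 0, 0.75],
    [0, 0, 0.012, 0, 0.35],
    [0, 0, 0.012, 0, 0.35],
    [0, 0, 0.012, 0, 0.35],
    [0, 0, 0.012, 0, 0.35],
    [0, 0, 0.012, 0, 0.35],
    [0, 0, 0.012, 0, 0.35]
  ]
}}

```text
t: 11.88
eef_pos: [458.5, 6.5, 193.3]
tcp_rot: [-3.142, -0.0, -0.196]
ft_force: [0.0, 0.2, 2.5]
opening: 0.467
grip_force: 30.0
```

```bash
python3 - <<'E'
from h import *
go([(458.3,5.1,290,-11.3),(520.6,-207.3,290,-9),(520.6,-207.3,211,-9)])
E
```

```text
t 11.88 at [458.5   6.5 193.3] rpy [-1.7999e+02 -1.0000e-02 -1.1230e+01]
(458.3, 5.1, 290, -11.3) -> [ 0.0001  0.0014 -0.0967] 0.1
(520.6, -207.3, 290, -9) -> [ 0.1026  0.1976 -0.0967] -2.2
(520.6, -207.3, 211, -9) -> [ 0.1026  0.1976 -0.0177] -2.2
```

>>> {"fn": "carry_out", "kwargs": {
  "series": [
    [0, 0, -0.03, 0, 0.35],
    [0, 0, -0.06, 0, 0.35],
    [0.03, 0.05, -0.08, -1, 0.35],
    [0.06, 0.1, -0.08, -2.2, 0.35],
    [0.085, 0.15, -0.07, -2.2, 0.35],
    [0.1025, 0.19, -0.06, -2.2, 0.35],
    [0.1025, 0.1976, -0.05, -2.2, 0.35],
    [0.1025, 0.1976, -0.045, -2.2, 0.35],
    [0.1025, 0.1976, -0.035, -2.2, 0.35],
    [0.1025, 0.1976, -0.025, -2.2, 0.35],
    [0.1025, 0.1976, -0.018, -2.2, 0.35],
    [0.1025, 0.1976, -0.0165, -2.2, 0.35],
    [0.1025, 0.1976, -0.0165, -2.2, 0.35],
    [0.1025, 0.1976, -0.0165, -2.2, 0.35],
    [0.1025, 0.1976, -0.0165, -2.2, 0.5],
    [0.1025, 0.1976, -0.0165, -2.2, 0.58],
    [0.1025, 0.1976, -0.0165, -2.2, 0.58],
    [0.1025, 0.1976, -0.04, -2.2, 0.58],
    [0.1025, 0.1976, -0.08, -2.2, 0.6],
    [0.1025, 0.1976, -0.13, -2.2, 0.6]
  ]
}}

```text
t: 14.38
eef_pos: [520.4, -207.2, 323.8]
tcp_rot: [-3.141, 0.002, -0.158]
ft_force: [-0.9, 0.6, 0.5]
opening: 0.597
grip_force: 0.0
```

```bash
python3 - <<'E'
from h import *
go([(540,-150,320,-9),(664.3,1.8,300,-9),(664.3,1.8,235,-9)])
E
```

```text
t 14.38 at [ 520.4 -207.2  323.8] rpy [-1.7996e+02  1.0000e-01 -9.0400e+00]
(540, -150, 320, -9) -> [ 0.0104 -0.0596  0.0038] -0.0
(664.3, 1.8, 300, -9) -> [ 0.1093 -0.2291  0.0238] -0.0
(664.3, 1.8, 235, -9) -> [ 0.1093 -0.2291  0.0888] -0.0
```

>>> {"fn": "carry_out", "kwargs": {
  "series": [
    [0.01, -0.05, 0.0, 0, 0.6],
    [0.04, -0.1, 0.0, 0, 0.6],
    [0.07, -0.15, 0.0, 0, 0.6],
    [0.09, -0.2, 0.01, 0, 0.6],
    [0.109, -0.229, 0.02, 0, 0.6],
    [0.109, -0.229, 0.02, 0, 0.6],
    [0.109, -0.229, 0.02, 0, 0.6],
    [0.109, -0.229, 0.02, 0, 0.6]
  ]
}}

```text
t: 15.38
eef_pos: [663.7, 0.7, 303.7]
tcp_rot: [3.142, -0.0, -0.159]
ft_force: [0.0, -0.5, 0.1]
opening: 0.599
grip_force: 0.0
```

```bash
python3 - <<'E'
from h import *
p,d,hsv=look("top");cv2.imwrite("pics/t4c.png",cv2.resize(p[240:330,350:470,::-1],(800,600)))
m=blob((hsv[...,1]>85).astype(np.uint8),(400,279),28)
c=max(cv2.findContours(m.astype(np.uint8),0,1)[0],key=len)[:,0];print("board",rect(ray("top",c,16)))
f=np.zeros((480,640),np.uint8);cv2.fillConvexPoly(f,cv2.convexHull(c),1)
s=blob(((f>0)&(cv2.GaussianBlur(hsv,(3,3),0)[...,0]>=14)).astype(np.uint8),(400,279),28)
s=cv2.morphologyEx(s.astype(np.uint8),cv2.MORPH_OPEN,np.ones((5,5)))
c=max(cv2.findContours(s,0,1)[0],key=len)[:,0];print("pad",rect(ray("top",c,24)))
p,d,hsv=look("scene");cv2.imwrite("pics/s4.png",cv2.resize(p[190:310,240:400,::-1],(800,600)))
go([(664.3,1.8,236,-9)])
E
```

```text
board [ 520.7 -206.8   89.5   87.5   81.2]
pad [ 520.6 -207.9   50.1   49.7   82.4]
t 15.47 at [663.8   0.8 303.8] rpy [-1.8e+02 -3.0e-02 -9.1e+00]
(664.3, 1.8, 236, -9) -> [ 0.0003 -0.001   0.0678] -0.1
```

View pics/t4c.png

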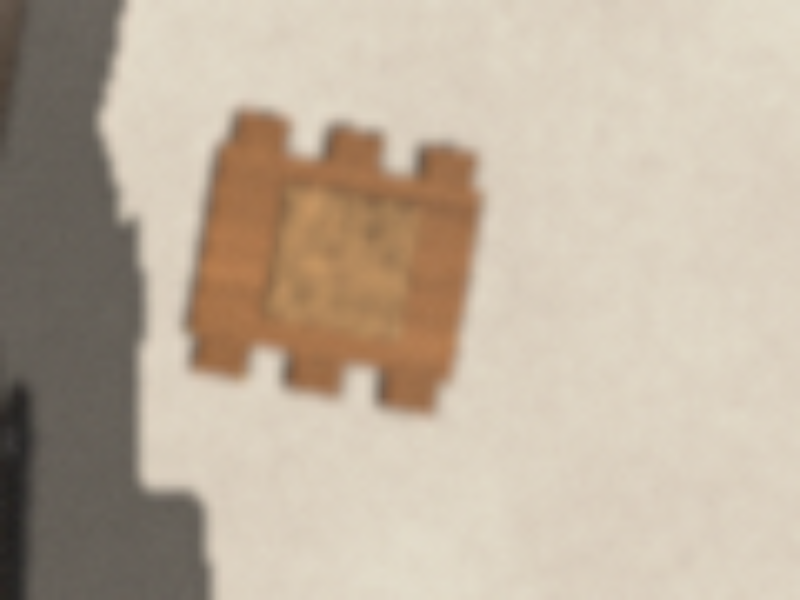

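View pics/s4.png

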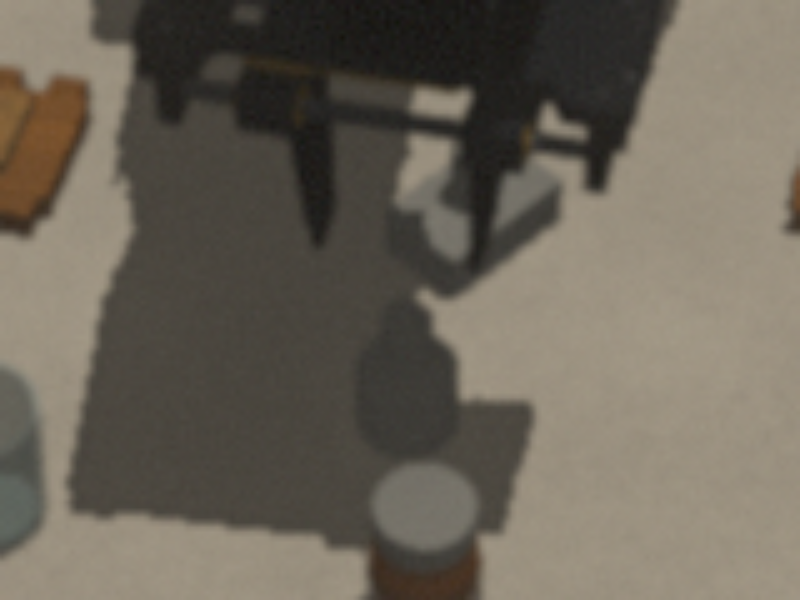

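The pad is centred on the plug to within 1 mm. The round weight's knob at crop (408,310) sits between the finger lines, and the jar and beaker are clear. Now I'll descend and grip.

>>> {"fn": "carry_out", "kwargs": {
  "series": [
    [0, -0.001, 0.02, 0, 0.6],
    [0, -0.001, 0.04, 0, 0.6],
    [0, -0.001, 0.055, 0, 0.6],
    [0, -0.001, 0.067, 0, 0.6],
    [0, -0.001, 0.067, 0, 0.6],
    [0, -0.001, 0.067, 0, 0.6],
    [0, -0.001, 0.067, 0, 0.35],
    [0, -0.001, 0.067, 0, 0.28],
    [0, -0.001, 0.067, 0, 0.15],
    [0, -0.001, 0.067, 0, 0.15],
    [0, -0.001, 0.067, 0, 0.15],
    [0, -0.001, 0.067, 0, 0.15]
  ]
}}

```text
t: 16.98
eef_pos: [664.3, 2.7, 236.3]
tcp_rot: [-3.142, -0.0, -0.158]
ft_force: [-0.3, -0.8, 0.9]
opening: 0.228
grip_force: 30.0
```

```bash
python3 - <<'E'
from h import *
go([(520.6,-207.6,300,-9),(520.6,-207.6,261,-9)])
E
```

```text
t 16.98 at [664.3   2.7 236.3] rpy [-1.80e+02 -1.00e-02 -9.04e+00]
(520.6, -207.6, 300, -9) -> [-0.1089  0.2302 -0.0637] -0.0
(520.6, -207.6, 261, -9) -> [-0.1089  0.2302 -0.0247] -0.0
```

>>> {"fn": "carry_out", "kwargs": {
  "series": [
    [0, 0, -0.015, 0, 0.15],
    [0, 0, -0.04, 0, 0.15],
    [0, 0, -0.065, 0, 0.15],
    [-0.01, 0.02, -0.07, 0, 0.15],
    [-0.03, 0.063, -0.07, 0, 0.15],
    [-0.05, 0.106, -0.07, 0, 0.15],
    [-0.07, 0.148, -0.07, 0, 0.15],
    [-0.09, 0.19, -0.07, 0, 0.15],
    [-0.102, 0.215, -0.065, 0, 0.15],
    [-0.109, 0.2302, -0.055, 0, 0.15],
    [-0.109, 0.2302, -0.045, 0, 0.15],
    [-0.109, 0.2302, -0.04, 0, 0.15],
    [-0.109, 0.2302, -0.04, 0, 0.15],
    [-0.109, 0.2302, -0.04, 0, 0.15],
    [-0.109, 0.2302, -0.04, 0, 0.15]
  ]
}}

```text
t: 18.85
eef_pos: [520.7, -207.2, 276.5]
tcp_rot: [3.142, -0.001, -0.157]
ft_force: [0.4, 0.7, -5.4]
opening: 0.225
grip_force: 30.0
```

```bash
python3 - <<'E'
from h import *
p,d,hsv=look("scene");cv2.imwrite("pics/s5.png",cv2.resize(p[130:250,160:320,::-1],(800,600)))
go([(520.6,-207.6,261,-9)])
E
```

```text
t 18.9 at [ 520.6 -207.2  276.5] rpy [ 1.80e+02 -3.00e-02 -9.01e+00]
(520.6, -207.6, 261, -9) -> [0.     0.0004 0.0155] -0.0
```

View pics/s5.png

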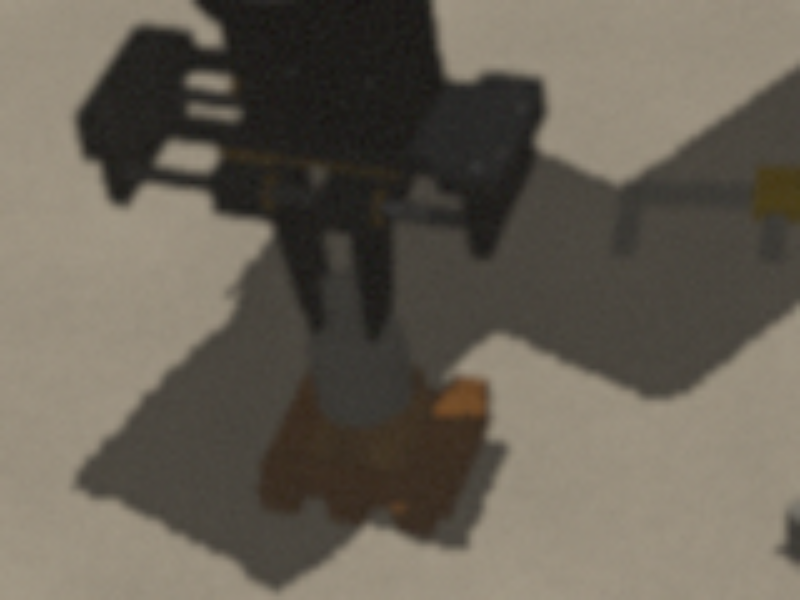

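The weight hangs upright over the pad, at crop (360,370). I'll lower it slowly to contact.

>>> {"fn": "carry_out", "kwargs": {
  "series": [
    [0, 0, 0.004, 0, 0.15],
    [0, 0, 0.008, 0, 0.15],
    [0, 0, 0.011, 0, 0.15],
    [0, 0, 0.013, 0, 0.15],
    [0, 0, 0.0145, 0, 0.15],
    [0, 0, 0.0155, 0, 0.15],
    [0, 0, 0.0163, 0, 0.15],
    [0, 0, 0.0163, 0, 0.15],
    [0, 0, 0.0163, 0, 0.15],
    [0, 0, 0.0163, 0, 0.15]
  ]
}}

```text
t: 20.15
eef_pos: [520.5, -207.5, 260.2]
tcp_rot: [3.141, -0.001, -0.158]
ft_force: [-1.6, -0.1, 2.2]
opening: 0.224
grip_force: 30.0
```

Contact confirmed: the force went from -5.4 to +2.2 N. Release and rise.

>>> {"fn": "carry_out", "kwargs": {
  "series": [
    [0, 0, 0, 0, 0.25],
    [0, 0, 0, 0, 0.3],
    [0, 0, 0, 0, 0.4],
    [0, 0, 0, 0, 0.5],
    [0, 0, -0.02, 0, 0.5],
    [0, 0, -0.06, 0, 0.5],
    [0, 0, -0.1, 0, 0.7],
    [0, 0, -0.1, 0, 0.7],
    [0, 0, -0.1, 0, 0.7]
  ]
}}

```text
t: 21.28
eef_pos: [520.3, -207.3, 359.4]
tcp_rot: [-3.141, 0.001, -0.158]
ft_force: [-0.1, -0.3, -0.6]
opening: 0.695
grip_force: 0.0
```

```bash
python3 - <<'E'
from h import *
go([(560,0,360,-7.6),(509.8,403.2,280,-7.6)])
E
```

```text
t 21.27 at [ 520.3 -207.3  359.4] rpy [-1.7998e+02  3.0000e-02 -9.0300e+00]
(560, 0, 360, -7.6) -> [ 0.0067 -0.211  -0.0006] -1.4
(509.8, 403.2, 280, -7.6) -> [-0.1062 -0.6013  0.0794] -1.4
```

>>> {"fn": "carry_out", "kwargs": {
  "series": [
    [0.002, -0.06, 0, -1.4, 0.75],
    [0.005, -0.12, 0, -1.4, 0.75],
    [0.0067, -0.18, 0, -1.4, 0.75],
    [0.0, -0.24, 0, -1.4, 0.75],
    [-0.02, -0.3, 0.0, -1.4, 0.75],
    [-0.037, -0.36, 0.02, -1.4, 0.75],
    [-0.054, -0.42, 0.03, -1.4, 0.75],
    [-0.071, -0.48, 0.05, -1.4, 0.75],
    [-0.088, -0.54, 0.07, -1.4, 0.75],
    [-0.106, -0.6013, 0.08, -1.4, 0.75],
    [-0.106, -0.6013, 0.11, -1.4, 0.75],
    [-0.106, -0.6013, 0.13, -1.4, 0.75],
    [-0.106, -0.6013, 0.13, -1.4, 0.75],
    [-0.106, -0.6013, 0.13, -1.4, 0.75],
    [-0.106, -0.6013, 0.13, -1.4, 0.75]
  ]
}}

```text
t: 23.15
eef_pos: [510.7, 402.4, 231.2]
tcp_rot: [-3.14, -0.001, -0.134]
ft_force: [0.5, -0.1, 0.6]
opening: 0.749
grip_force: 0.0
```

```bash
python3 - <<'E'
from h import *
p,d,hsv=look("top");X=cloud("top",d)
m=blob((X[...,2]>76).astype(np.uint8),(400,279),24);vv,uu=np.nonzero(m);print("round knob",m.sum(),ray("top",[[uu.mean(),vv.mean()]],92),X[m][:,2].max())
p,d,hsv=look("scene");cv2.imwrite("pics/s6.png",cv2.resize(p[140:290,380:580,::-1],(800,600)))
go([(509.8,403.2,195,-7.6)])
E
```

```text
round knob 97 [[ 521.73159437 -206.29699741]] 96.03681029525683
t 23.25 at [510.5 402.7 230.9] rpy [-1.7994e+02 -6.0000e-02 -7.6700e+00]
(509.8, 403.2, 195, -7.6) -> [-0.0008 -0.0004  0.0359] -0.1
```

View pics/s6.png

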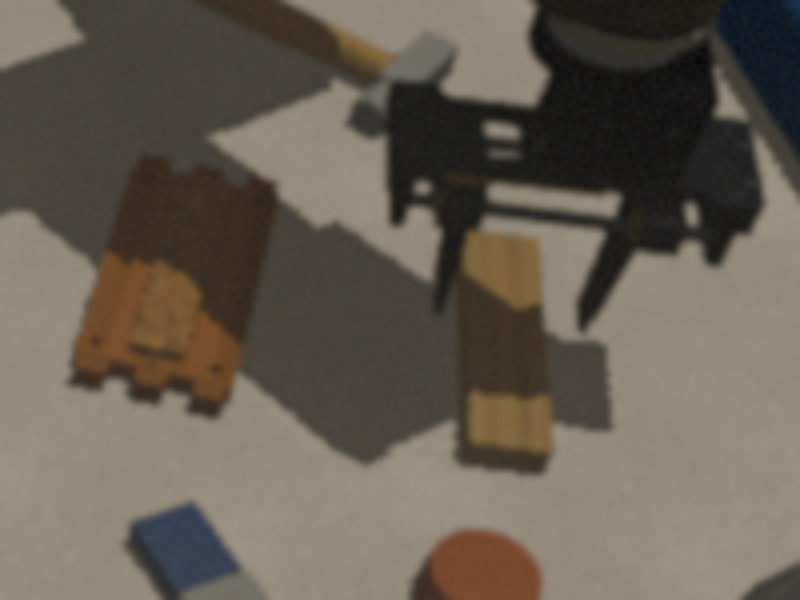

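The round weight stands centred on the plug to about 1.5 mm. The fingers straddle the batten at crop (505,350), so I'll grip it.

>>> {"fn": "carry_out", "kwargs": {
  "series": [
    [-0.0005, 0, 0.015, -0.1, 0.75],
    [-0.0005, 0, 0.028, -0.1, 0.75],
    [-0.0005, 0, 0.0355, -0.1, 0.75],
    [-0.0005, 0, 0.0355, -0.1, 0.75],
    [-0.0005, 0, 0.0355, -0.1, 0.75],
    [-0.0005, 0, 0.0355, -0.1, 0.5],
    [-0.0005, 0, 0.0355, -0.1, 0.35],
    [-0.0005, 0, 0.0355, -0.1, 0.35],
    [-0.0005, 0, 0.0355, -0.1, 0.35],
    [-0.0005, 0, 0.0355, -0.1, 0.35],
    [-0.0005, 0, 0.0355, -0.1, 0.35]
  ]
}}

```text
t: 24.62
eef_pos: [509.8, 403.2, 194.7]
tcp_rot: [-3.141, -0.0, -0.132]
ft_force: [-0.2, 0.6, 4.0]
opening: 0.457
grip_force: 30.0
```

```bash
python3 - <<'E'
from h import *
go([(464.6,229.2,290,-14.6),(464.6,229.2,220,-14.6)])
E
```

```text
t 24.62 at [509.8 403.2 194.7] rpy [-1.7997e+02 -2.0000e-02 -7.5400e+00]
(464.6, 229.2, 290, -14.6) -> [-0.022   0.1784 -0.0953] 7.1
(464.6, 229.2, 220, -14.6) -> [-0.022   0.1784 -0.0253] 7.1
```

>>> {"fn": "carry_out", "kwargs": {
  "series": [
    [0, 0, -0.03, 0, 0.35],
    [0, 0, -0.07, 0, 0.35],
    [-0.005, 0.04, -0.08, 2, 0.35],
    [-0.011, 0.09, -0.08, 4, 0.35],
    [-0.017, 0.14, -0.08, 6, 0.35],
    [-0.022, 0.17, -0.075, 7.1, 0.35],
    [-0.022, 0.1784, -0.065, 7.1, 0.35],
    [-0.022, 0.1784, -0.055, 7.1, 0.35],
    [-0.022, 0.1784, -0.045, 7.1, 0.35],
    [-0.022, 0.1784, -0.04, 7.1, 0.35],
    [-0.022, 0.1784, -0.04, 7.1, 0.35],
    [-0.022, 0.1784, -0.04, 7.1, 0.35]
  ]
}}

```text
t: 26.12
eef_pos: [464.6, 229.4, 234.6]
tcp_rot: [-3.141, -0.0, -0.255]
ft_force: [0.5, -0.0, -1.3]
opening: 0.458
grip_force: 30.0
```

```bash
python3 - <<'E'
from h import *
go([(464.6,229.2,219,-14.6)])
E
```

```text
t 26.12 at [464.6 229.4 234.6] rpy [-1.7999e+02 -1.0000e-02 -1.4610e+01]
(464.6, 229.2, 219, -14.6) -> [0.0001 0.0001 0.0156] -0.0
```

Lower, release, and rise. Then head straight for the block's area.

>>> {"fn": "carry_out", "kwargs": {
  "series": [
    [0, 0, 0.006, 0, 0.35],
    [0, 0, 0.011, 0, 0.35],
    [0, 0, 0.0145, 0, 0.35],
    [0, 0, 0.0158, 0, 0.35],
    [0, 0, 0.0158, 0, 0.35],
    [0, 0, 0.0158, 0, 0.35],
    [0, 0, 0.0158, 0, 0.5],
    [0, 0, 0.0158, 0, 0.58],
    [0, 0, 0.0158, 0, 0.58],
    [0, 0, 0.0, 0, 0.58],
    [0, 0, -0.04, 0, 0.58],
    [0, 0, -0.09, 0, 0.58],
    [0, 0, -0.09, 0, 0.58],
    [0, 0, -0.09, 0, 0.58]
  ]
}}

```text
t: 27.88
eef_pos: [464.2, 229.0, 324.8]
tcp_rot: [-3.141, -0.0, -0.255]
ft_force: [-0.6, 0.4, -0.2]
opening: 0.582
grip_force: 0.0
```

```bash
python3 - <<'E'
from h import *
go([(557.7,24.2,300,-37),(557.7,24.2,300,-14.6),(557.7,24.2,228,-14.6)])
E
```

```text
t 27.88 at [464.2 229.  324.8] rpy [-1.7998e+02 -2.0000e-02 -1.4640e+01]
(557.7, 24.2, 300, -37) -> [0.1422 0.1745 0.0248] 22.4
(557.7, 24.2, 300, -14.6) -> [0.1422 0.1745 0.0248] -0.0
(557.7, 24.2, 228, -14.6) -> [0.1422 0.1745 0.0968] -0.0
```

>>> {"fn": "carry_out", "kwargs": {
  "series": [
    [0.03, 0.04, 0, 6, 0.58],
    [0.065, 0.08, 0, 12, 0.58],
    [0.1, 0.12, 0.01, 18, 0.58],
    [0.13, 0.16, 0.02, 22.4, 0.58],
    [0.1422, 0.1745, 0.025, 22.4, 0.58],
    [0.1422, 0.1745, 0.025, 22.4, 0.58],
    [0.1422, 0.1745, 0.025, 22.4, 0.58],
    [0.1422, 0.1745, 0.025, 22.4, 0.58]
  ]
}}

```text
t: 28.88
eef_pos: [557.7, 25.6, 299.7]
tcp_rot: [-3.141, -0.0, -0.644]
ft_force: [0.2, -0.0, 0.3]
opening: 0.58
grip_force: 0.0
```

```bash
python3 - <<'E'
from h import *
h0=cv2.GaussianBlur(cv2.cvtColor(cv2.imread("pics/top0.png"),cv2.COLOR_BGR2HSV),(3,3),0)
for t in(21,24,27):
    b=blob((h0[...,1]<t).astype(np.uint8),(297,260),22);b=cv2.morphologyEx(b.astype(np.uint8),cv2.MORPH_CLOSE,np.ones((5,5)))
    c=max(cv2.findContours(b,0,1)[0],key=len)[:,0];print("block",t,rect(ray("top",c,28)))
p,d,hsv=look("top");cv2.imwrite("pics/t7c.png",cv2.resize(p[220:370,110:310,::-1],(800,600)))
b=blob((hsv[...,1]>85).astype(np.uint8),(204,298),52)
X=cloud("top",d);m=blob((X[...,2]>34).astype(np.uint8),(204,298),52)
c=max(cv2.findContours(m.astype(np.uint8),0,1)[0],key=len)[:,0];print("batten",rect(ray("top",c,44)),np.median(X[m][:,2]))
go([(557.7,24.2,228,-37)])
E
```

```text
block 21 [556.9  23.8  66.7  40.5 -43.2]
block 24 [557.   23.6  68.4  43.1 -40.8]
block 27 [557.5  24.3  69.8  45.1 -43.2]
batten [471.6 141.6 220.   63.8   1.8] 493.7737586282831
t 28.93 at [557.7  25.5 299.7] rpy [-1.7998e+02 -1.0000e-02 -3.6930e+01]
(557.7, 24.2, 228, -37) -> [0.0007 0.001  0.0717] 0.1
```

View pics/t7c.png

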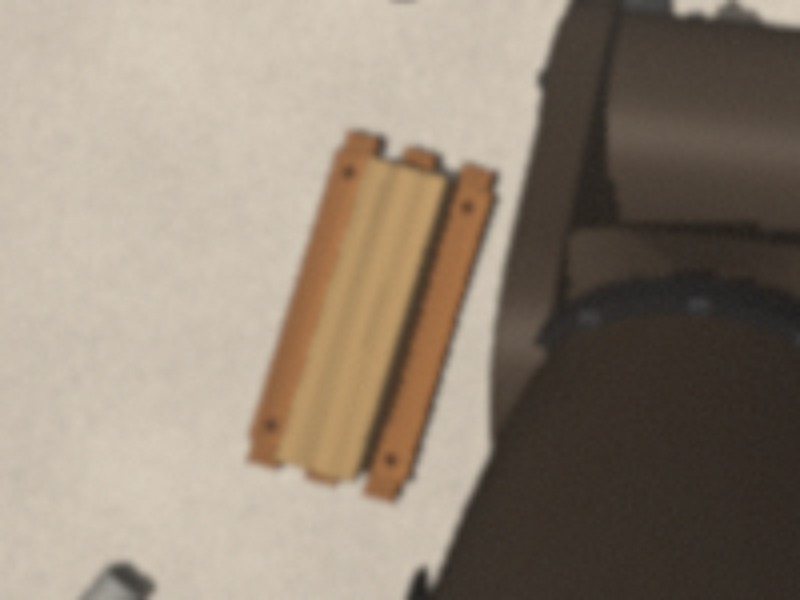

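The batten lies along the split; its corners are near crop (368,160), (447,178), (355,478) and (277,458). I'll refine the block's angle with moments and compute the batten's centre.

```bash
python3 - <<'E'
from h import *
h0=cv2.GaussianBlur(cv2.cvtColor(cv2.imread("pics/top0.png"),cv2.COLOR_BGR2HSV),(3,3),0)
def pca(b,z):
    v,u=np.nonzero(b);P=ray("top",np.c_[u,v],z);w,V=np.linalg.eigh(np.cov(P.T));return P.mean(0).round(1),np.sqrt(12*w).round(1),np.degrees(np.arctan(V[1,1]/V[0,1])).round(1)
for t in(21,24,27):
    b=blob((h0[...,1]<t).astype(np.uint8),(297,260),22);b=cv2.morphologyEx(b.astype(np.uint8),cv2.MORPH_CLOSE,np.ones((7,7)))
    print(t,pca(b,28))
C=np.array([(368,160),(447,178),(355,478),(277,458)])/4+[110,220]
P=ray("top",C,44);print("batten",P.mean(0),rect(P))
p,d,hsv=look("scene");cv2.imwrite("pics/s7.png",cv2.resize(p[170:290,260:420,::-1],(800,600)))
E
```

```text
21 (array([557.3,  23.2]), array([40.9, 66.4]), np.float64(-41.8))
24 (array([556.7,  23.7]), array([43.1, 68.2]), np.float64(-41.1))
27 (array([557. ,  23.5]), array([44.5, 70.6]), np.float64(-42.1))
batten [464.41633811 226.61618689] [464.7 226.4 167.6  43.4 -14.4]
```

View pics/s7.png

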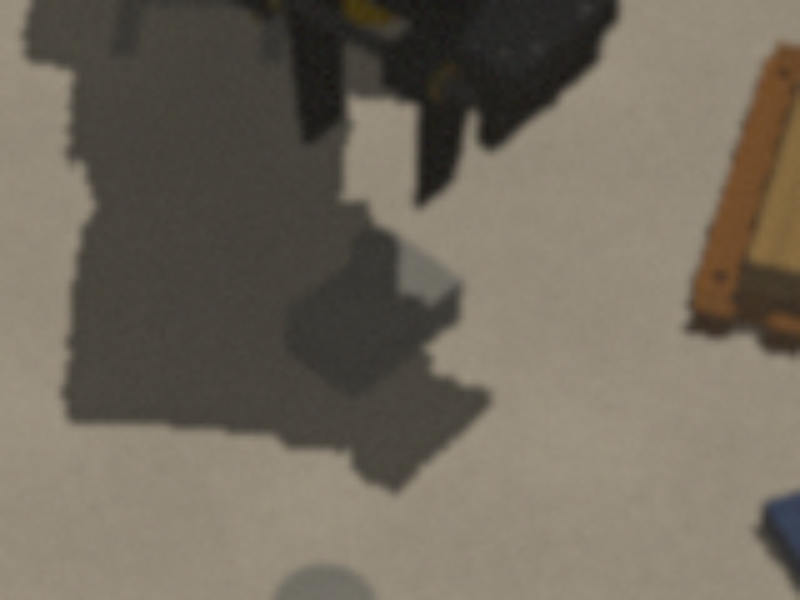

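The block's long axis is at -41.7°, and its knob at crop (375,245) lies below the gap between the fingers. Turn +4.8°, descend and grip.

>>> {"fn": "carry_out", "kwargs": {
  "series": [
    [0, 0, 0.02, 4.8, 0.58],
    [0, 0, 0.04, 4.8, 0.58],
    [0, 0, 0.06, 4.8, 0.58],
    [0, 0, 0.0715, 4.8, 0.58],
    [0, 0, 0.0715, 4.8, 0.58],
    [0, 0, 0.0715, 4.8, 0.58],
    [0, 0, 0.0715, 4.8, 0.4],
    [0, 0, 0.0715, 4.8, 0.28],
    [0, 0, 0.0715, 4.8, 0.15],
    [0, 0, 0.0715, 4.8, 0.15],
    [0, 0, 0.0715, 4.8, 0.15],
    [0, 0, 0.0715, 4.8, 0.15]
  ]
}}

```text
t: 30.48
eef_pos: [558.0, 24.3, 227.9]
tcp_rot: [3.141, 0.0, -0.73]
ft_force: [-1.2, -2.3, 1.2]
opening: 0.227
grip_force: 30.0
```

```bash
python3 - <<'E'
from h import *
go([(464.5,228.5,330,-14.6),(464.5,228.5,290,-14.6),(464.5,228.5,272.5,-14.6)])
E
```

```text
t 30.48 at [558.   24.3 227.9] rpy [ 1.7999e+02  1.0000e-02 -4.1830e+01]
(464.5, 228.5, 330, -14.6) -> [-0.2059 -0.0898 -0.1021] -27.2
(464.5, 228.5, 290, -14.6) -> [-0.2059 -0.0898 -0.0621] -27.2
(464.5, 228.5, 272.5, -14.6) -> [-0.2059 -0.0898 -0.0446] -27.2
```

>>> {"fn": "carry_out", "kwargs": {
  "series": [
    [0, 0, -0.015, 0, 0.15],
    [0, 0, -0.04, 0, 0.15],
    [0, 0, -0.065, 0, 0.15],
    [-0.01, -0.005, -0.085, -2, 0.15],
    [-0.035, -0.015, -0.09, -5, 0.15],
    [-0.065, -0.028, -0.09, -9, 0.15],
    [-0.095, -0.041, -0.09, -13, 0.15],
    [-0.125, -0.055, -0.09, -17, 0.15],
    [-0.155, -0.068, -0.09, -21, 0.15],
    [-0.182, -0.08, -0.085, -24, 0.15],
    [-0.2, -0.087, -0.08, -26.5, 0.15],
    [-0.2059, -0.0898, -0.075, -27.2, 0.15],
    [-0.2059, -0.0898, -0.068, -27.2, 0.15],
    [-0.2059, -0.0898, -0.062, -27.2, 0.15],
    [-0.2059, -0.0898, -0.06, -27.2, 0.15],
    [-0.2059, -0.0898, -0.06, -27.2, 0.15],
    [-0.2059, -0.0898, -0.06, -27.2, 0.15]
  ]
}}

```text
t: 32.6
eef_pos: [464.6, 228.4, 288.1]
tcp_rot: [-3.141, -0.0, -0.256]
ft_force: [0.4, -0.4, -8.5]
opening: 0.224
grip_force: 30.0
```

```bash
python3 - <<'E'
from h import *
go([(464.5,228.5,272,-14.6)])
p,d,hsv=look("scene");cv2.imwrite("pics/s8.png",cv2.resize(p[130:260,340:513,::-1],(800,600)))
E
```

```text
t 32.6 at [464.6 228.4 288.1] rpy [-1.7999e+02 -2.0000e-02 -1.4650e+01]
(464.5, 228.5, 272, -14.6) -> [-0.0001 -0.      0.0161] -0.1
```

View pics/s8.png

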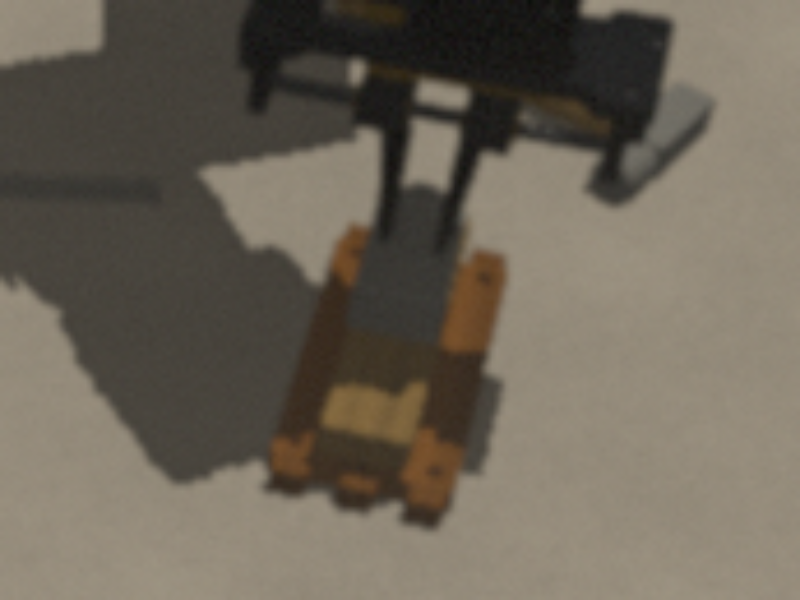

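The block is level and in line with the batten, with its lower front edge at crop (395,335). I'll lower it to contact.

>>> {"fn": "carry_out", "kwargs": {
  "series": [
    [0, 0, 0.004, 0, 0.15],
    [0, 0, 0.008, 0, 0.15],
    [0, 0, 0.011, 0, 0.15],
    [0, 0, 0.013, 0, 0.15],
    [0, 0, 0.0145, 0, 0.15],
    [0, 0, 0.0155, 0, 0.15],
    [0, 0, 0.0163, 0, 0.15],
    [0, 0, 0.0163, 0, 0.15],
    [0, 0, 0.0163, 0, 0.15],
    [0, 0, 0.0163, 0, 0.15]
  ]
}}

```text
t: 33.9
eef_pos: [464.5, 228.6, 271.9]
tcp_rot: [-3.141, -0.0, -0.255]
ft_force: [-2.0, -0.3, 0.5]
opening: 0.228
grip_force: 30.0
```

Contact confirmed: -8.5 to +0.5 N. Release, rise, and move toward the block's old spot so the view is clear.

>>> {"fn": "carry_out", "kwargs": {
  "series": [
    [0, 0, 0, 0, 0.25],
    [0, 0, 0, 0, 0.3],
    [0, 0, 0, 0, 0.4],
    [0, 0, 0, 0, 0.5],
    [0, 0, -0.02, 0, 0.5],
    [0, 0, -0.06, 0, 0.5],
    [0, 0, -0.1, 0, 0.5],
    [0.03, 0.05, -0.1, 0, 0.5],
    [0.06, 0.1, -0.1, 0, 0.5],
    [0.09, 0.15, -0.1, 0, 0.5],
    [0.12, 0.19, -0.1, 0, 0.5],
    [0.12, 0.19, -0.1, 0, 0.5],
    [0.12, 0.19, -0.1, 0, 0.5],
    [0.12, 0.19, -0.1, 0, 0.5]
  ]
}}

```text
t: 35.65
eef_pos: [532.3, 15.5, 371.7]
tcp_rot: [-3.141, 0.0, -0.254]
ft_force: [-0.0, 0.0, -0.3]
opening: 0.499
grip_force: 0.0
```

```bash
python3 - <<'E'
from h import *
print(env.state()["t"],env.state()["ft_force"])
p,d,hsv=look("top");X=cloud("top",d);Z=X[...,2]
u,v=np.round(pix("top",[464.6,229,90])[0]).astype(int);print(u,v)
for nm,c,r,lo,hi,z in(("block knob",(u,v),16,88,130,104),("block body",(u,v),24,58,130,72),("batten",(204,298),45,36,130,44),("split",(204,298),55,8,130,16),("round knob",(400,279),20,76,130,92)):
    m=blob(((Z>lo)&(Z<hi)).astype(np.uint8),c,r);V,U=np.nonzero(m)
    cc=max(cv2.findContours(m.astype(np.uint8),0,1)[0],key=len)[:,0]
    print(nm,m.sum(),ray("top",[[U.mean(),V.mean()]],z).round(1),rect(ray("top",cc,z)),np.percentile(Z[m],[50,90]).round(1))
b=blob(((hsv[...,1]<50)&(Z>25)).astype(np.uint8),(u,v),25)
V,U=np.nonzero(b);P=ray("top",np.c_[U,V],72);w,E=np.linalg.eigh(np.cov(P.T));print("block col",len(P),P.mean(0),np.sqrt(12*w),np.degrees(np.arctan(E[1,1]/E[0,1])))
b=blob((hsv[...,1]>85).astype(np.uint8),(123,275),0+1) if 0 else None
g0=cv2.imread("pics/top0.png")[:,:,::-1].astype(int)
for n,(x,y) in {"jar":(304,162),"beaker":(385,186)}.items():
    print(n,"mean diff",np.abs(p[y-14:y+14,x-14:x+14].astype(int)-g0[y-14:y+14,x-14:x+14]).mean())
E
```

```text
35.65 [-0.00405605  0.00190502 -0.25833194]
194 301
block knob 107 [[465.1 225.7]] [465.5 225.4  22.   20.1 -87.5] [103.8 106. ]
block body 758 [[464.5 226.6]] [464.5 226.3  71.   46.1 -14.1] [ 72.6 102.6]
batten 1756 [[465.2 229. ]] [466.3 230.2 169.9  50.6 -14.7] [46.8 74.5]
split 3467 [[464.1 229.5]] [465.4 228.7 190.3  91.4 -14.6] [39.6 72.8]
round knob 95 [[ 521.7 -206.5]] [ 522.1 -206.2   20.8   20.6  -88.9] [91.7 94.3]
block col 772 [463.84201016 225.3940799 ] [46.83500436 70.12726835] -15.703922528870688
jar mean diff 22.227040816326532
beaker mean diff 21.502125850340136
```

```bash
python3 - <<'E'
from h import *
for k in range(1):
    p,d,hsv=look("top");Z=cloud("top",d)[...,2]
    a=cv2.cvtColor(p,cv2.COLOR_RGB2GRAY);b=cv2.imread("pics/top0.png",0)
    for n,(x,y) in {"jar":(304,162),"beaker":(385,186),"ring":(460,207)}.items():
        A=a[y-18:y+18,x-18:x+18].astype(np.float32);B=b[y-18:y+18,x-18:x+18].astype(np.float32)
        print(n,cv2.phaseCorrelate(B,A),A.mean(),B.mean())
E
```

```text
jar ((-0.005700394653342045, -0.025404308299560086), 0.846174000222006) 167.4375 142.54398
beaker ((0.033866364629105306, 0.056570712482756136), 0.9027560358798062) 164.36111 139.86111
ring ((-0.12266465847641328, 0.0595103649262505), 0.9056374209898489) 179.28473 152.6929
```

The jar and beaker haven't moved; only the exposure differs. The arm touches nothing, so I'm handing in.

```bash
python3 -c "
from cell import env
print(env.job_done())"
```

```text
the job is handed in; nothing more can be done
None
```

The job is handed in after about 36 s: the strip, batten and block weight are stacked on the split and the pad and round weight on the plug, each centred within about 1–3 mm by camera, and the jar and beaker are unmoved; no verdict was shown.

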